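Walk a full crate of tins back against its stop

TASK

The crate of tins is too heavy to shove straight: walk it forward to the stop rail by pushing the two ends of its near side in turn, never pushing it harder than 18 N and never letting it swing more than about ten degrees off square with the rail. Press each end home by feel, going back to the other if it has drawn off, until the crate stands bearing firmly on both sprung bumpers at once, centred on the rail to within about 3 cm, and let go. Leave the bell, the timer and the stamp where they are.

Things in the scene. Friction and masses are not known exactly. Their poses are not given: they have to be found in the camera images.
- crate: Low open wooden crate holding three fixed tins: 110 mm deep (its x), 260 wide (its y), 76 high; about 3.1 kg. Origin: centre of its underside, on the worktop; x points to its far side (to the rail), y to its left end, z up. Four small rubber feet at x +-28, y +-58 mm. Its near side (x = -55 mm) is flat board from z = 12 to 54 mm, with a slat at 60 to 76 mm.
- crate_back_left (a point): Place to push, on the smooth white nylon plate (46 wide, 40 high, 3 thick) at the left end of the near side: crate frame (-58, +112, 33) mm. Pushed here level and slowly the crate slides at about 7 to 10 N, its other end coming back by about 0.3 of the travel; pushed in the middle it takes 18 N or more. A finger bearing down on it adds drag.
- crate_back_right (a point): Place to push, on the same white plate at the right end of the near side: crate frame (-58, -112, 33) mm; behaves as the left one.
- crate_front_left (a point): Point of the far side that meets the left bumper: crate frame (+55, +105, 33) mm.
- crate_front_right (a point): Point of the far side that meets the right bumper: crate frame (+55, -105, 33) mm.
- rail: Stop rail fixed to the worktop: dark wooden batten 300 mm long, 34 high, with two black bumpers on the side towards the robot. Origin: on the worktop, midway between the bumpers, in the plane of their free faces; x points away from the robot, square to the rail, y along it to the left. A front point of the crate first touches a bumper when its x in this frame is 0.
- bumper_left: Left black bumper on the rail, 34 mm wide, from 10 to 34 mm high, on a spring: gives at most 6 mm (about 2 N per mm); a firm bearing is 1 mm or more; the crate's friction keeps it pressed after letting go. Origin on the worktop below the middle of its face, at rail y = +105 mm, free at rail x = 0; moves with the pad.
- bumper_right: Right black bumper, the same, at rail y = -105 mm.
- service_bell: White domed counter bell, 81 mm across, 64 mm high, near the left end of the crate; origin at the centre of its underside. Bystander.
- dough_timer: Cream round kitchen timer with a red knob, 68 mm across, 64 mm high, near the right end of the crate; origin at the centre of its underside. Bystander.
- rubber_stamp: Wooden hand stamp, 30x62 mm, 72 mm high, left of the crate and nearer the robot; origin at the centre of its underside. Bystander.

How it is judged:
By the outcome, as a careful person would: the job done as asked, in the order asked, and still so for the second after the job is handed in, with the robot touching nothing.
It also fails if it takes over 72 s, if anything falls off the work surface, if the arm or the gripper's body presses on something with over 40 N, if the wrist force passes 120 N, or if a joint passes its speed limit or range.

ROBOT

A 7-joint arm with a two-finger parallel gripper is mounted at the origin on a cart in front of the work surface, level with it; the furniture and walls round the work are solid. World frame = base frame: x ahead of the robot, y to its left, z up, the work surface at z = 0. Lengths are in m, angles in rad, forces in N, time in s.
With the tool pointing down it reaches from about 0.4 to 0.875 m from the base axis. Payload 19.3 kg.
Tool frame: the origin (TCP) lies at the very end of the fingers, on their centre line; the grasp point (between the pads) lies ctrl.pinch_z behind it (ctrl.pinch_z is the distance from the TCP to the grasp point, in m); z points along the fingers, x is the direction in which the jaws open and shut, and the axes are right-handed (so a half turn about z gives the same grasp; the last joint's range is limited). The gripper opens to 85 mm and grips with 20 to 120 N. Pads are 22 mm wide; open, the fingers measure 114 mm over their backs; the gripper's body (76 mm by 85 mm) begins 54 mm behind the grasp point. The pads swing forward as they close: fully open they stand 13 mm farther back than shut.
Start: joints at [-1.377, 0.521, -0.036, 1.599, 0.021, 1.021, -0.113], TCP at [0.163, 0.603, 0.231] pointing down, gripper open.
Joint ranges: [-2.91, 2.91], [-0.3, 2.13], [-1.5, 1.42], [0.17, 2.43], [-1.26, 4.41], [0.16, 1.93], [-2.52, 2.52]. Speed limits (rad/s): [1.89, 1.89, 2.39, 2.39, 3.01, 3.01, 3.01].

INTERFACE

Orientations are given as a 3x3 rotation matrix whose columns are the frame's x, y, z axes.
In Python, from bench import ctrl gives the robot as it stands.
- The arm moves only by the tool servo_tool, never from a script. Its argument "rows" is a list of rows, each a list of 7 numbers: the shift along the tool's x, y, z in m, then the turn, a rotation vector about the tool's x, y, z in degrees, then the closure, from -1 (fully open) to 1 (shut). A call has 1 to 20 rows; each row is the pose to reach, as a shift and turn from the pose commanded when the call began, along the tool's axes at that moment; what a row does not reach only later rows make up. A row lasts 1/12 s, in which the tool goes at most 41.7 mm and 7.16 degrees, less where a joint would pass 70% of its speed; a pose out of reach is approached as far as the arm can. A call with a gripper value outside its range is refused whole. The fingers move at their own pace and stop on an object; the grip force is fixed at half the most. Time passes only in rows, so rows that repeat a pose let the fingers close. It gives the time, the measured TCP pose, the force and the opening at its end, in the units of the state.
- ctrl.get_obs(): the state, without advancing time (a new reading comes with each control period).
- ctrl.get_image(name): name is "scene" or "top" or "wrist"; returns a dict with "frame" (420x560x3 uint8, red, green, blue), "range_z" (420x560 float32, m along the optical axis (not along the pixel's ray), 0 where there is no reading), "fovy" (degrees; the focal length in pixels is half the picture's height over the tangent of half this angle, whatever the lens; pixels are square), "cx", "cy" (the principal point, pixels), "camera_from_world" (4x4, takes a point from world to camera coordinates); the wrist camera has in their place "tool_from_camera" (4x4, takes a point from camera to tool coordinates, whose origin is the TCP and whose axes are the tool frame's). Camera axes: x right, y down, z forward; pixel columns grow to the right and rows downward; lengths in m; the calibration is good to about 2 mm. A picture is of the moment at which its call begins: read the wrist's pose just before it.
- ctrl.hand_in(): hands the job in, once; it reports no verdict.
The state is a dict: "time_s": time; "qpos": joint angles; "dq": joint speeds; "joint_torque": joint torques, N m; "tcp_pos": TCP position; "orientation": TCP orientation; "contact_force": force on the tool from outside, world axes, zero at the start; "wrist_torque": the same for the moment, N m; "grip_width": finger opening in m.
Only numpy, scipy, OpenCV 4.12 (cv2) and the standard library are available. Lean on these libraries where they do the work, as an engineer would, in place of code of your own. Each camera call takes 0.05 s, during which the arm holds its last target. There are 200 camera calls.

## Working session

There is one attempt and no reset: what is moved stays moved. The work goes in short steps, Python scripts to look and compute and a tool call to move; the robot and the scene stay as the last step left them, time stands still between calls to the robot, and variables do not carry over. Pictures are saved under pics/ and viewed, about 8 in all and at most 12, crops included, and the job is handed in when it is done.

Besides the shell and the picture viewer there is one more tool, called after "Request:" in YAML: its name, and indented under it one key for each argument. servo_tool: Moves the arm, as the interface text tells. Its arguments: {"type":"object","properties":{"rows":{"type":"array"}},"required":["rows"]}

```bash
mkdir -p pics; ls
python3 - <<'E'
from bench import ctrl
import cv2,numpy as np
o=ctrl.get_obs()
for k in o: print(k,np.round(o[k],3).tolist())
print(ctrl.pinch_z)
ims=[]
for n in("scene","top"):
    d=ctrl.get_image(n); np.savez(n+".npz",**d)
    cv2.imwrite(f"pics/{n}1.png",d["frame"][...,::-1])
    print(n,d["fovy"],d["cx"],d["cy"],np.round(d["camera_from_world"],3).tolist())
E
```

```text
pics
time_s 0.0
qpos [-1.377, 0.522, -0.036, 1.6, 0.021, 1.021, -0.113]
dq [-0.0, 0.001, 0.001, -0.001, -0.001, -0.0, 0.002]
joint_torque [0.001, -92.709, 1.98, -36.993, 0.018, 0.008, -0.0]
tcp_pos [0.163, 0.603, 0.231]
orientation [[0.261, 0.965, -0.0], [0.965, -0.261, -0.001], [-0.001, 0.0, -1.0]]
contact_force [-0.117, -0.619, 0.243]
wrist_torque [-0.001, -0.0, 0.028]
grip_width 0.085
0.0187
scene 47.10781496047196 274.5856361201334 205.21594965464104 [[0.703, -0.711, 0.021, -0.372], [-0.438, -0.455, -0.775, 0.31], [0.561, 0.536, -0.631, 0.82], [0.0, 0.0, 0.0, 1.0]]
top 42.17672885565956 280.5165660427303 216.5155100075409 [[0.018, -1.0, -0.017, 0.039], [-0.984, -0.015, -0.175, 0.55], [0.175, 0.02, -0.984, 1.137], [0.0, 0.0, 0.0, 1.0]]
```

View pics/top1.png

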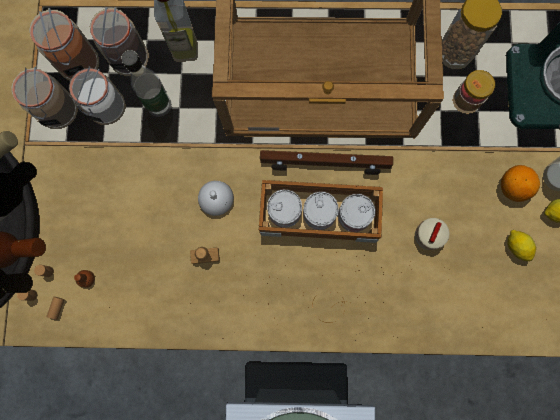

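View pics/scene1.png

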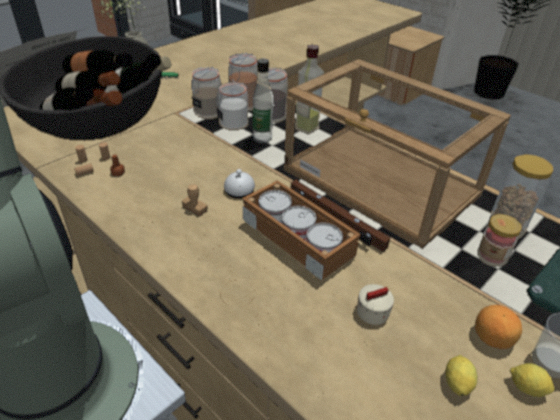

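The top view shows the crate at about (261–382, 182–238), the rail at (261–393, 152–170) with bumpers at (278,166) and (371,169), the bell at (216,199), the stamp at (205,256) and the timer at (433,234). The arm is out of the picture.

```bash
cat > h.py <<'E'
import numpy as np,cv2
from bench import ctrl
def cloud(d):
    f=210/np.tan(np.radians(d["fovy"]/2)); v,u=np.mgrid[:420,:560]; z=d["range_z"].astype(float)
    P=np.stack([(u-d["cx"])/f*z,(v-d["cy"])/f*z,z],-1)
    T=np.linalg.inv(d["camera_from_world"]); return P@T[:3,:3].T+T[:3,3]
def rect(P):
    r=cv2.minAreaRect((P[:,:2]*1000).astype(np.float32)); return r
def look(verbose=True, crop=None):
    d=ctrl.get_image("top"); W=cloud(d); return d,W
def ray(d,u,v,z):
    f=210/np.tan(np.radians(d["fovy"]/2)); T=np.linalg.inv(d["camera_from_world"])
    r=T[:3,:3]@np.array([(u-d["cx"])/f,(v-d["cy"])/f,1]); o=T[:3,3]; return o+r*(z-o[2])/r[2]
def region(W,x0,x1,y0,y1,z0,z1,valid):
    return valid&(W[...,0]>x0)&(W[...,0]<x1)&(W[...,1]>y0)&(W[...,1]<y1)&(W[...,2]>z0)&(W[...,2]<z1)
E
python3 - <<'E'
from h import *
d,W=look()
val=d["range_z"]>0
for n,(u,v) in dict(crTL=(264,185),crTR=(380,190),crBL=(263,232),crBR=(378,236),rail_l=(265,157),rail_r=(388,162),table=(320,300),bell=(213,195),stamp=(203,252),timer=(434,234),bl=(278,167),br=(371,170)).items(): print(n,np.round(W[v,u],4))
m=region(W,.4,.75,-.2,.25,.066,.09,val)
n,l,s,c=cv2.connectedComponentsWithStats(m.astype(np.uint8)); 
for i in range(1,n):
    if s[i,4]>100: print("z~76",s[i],rect(W[l==i]),W[l==i].mean(0))
m=region(W,.4,.8,-.3,.35,.026,.045,val)
n,l,s,c=cv2.connectedComponentsWithStats(m.astype(np.uint8))
for i in range(1,n):
    if s[i,4]>60: print("z~34",s[i],rect(W[l==i]),W[l==i].mean(0))
m=region(W,.35,.75,-.4,.4,.012,.09,val)
n,l,s,c=cv2.connectedComponentsWithStats(m.astype(np.uint8))
for i in range(1,n):
    if s[i,4]>60: print("all",s[i],rect(W[l==i]))
cv2.imwrite("pics/top2.png",cv2.resize(d["frame"][130:270,170:460,::-1],None,fx=2.7,fy=2.7,interpolation=cv2.INTER_CUBIC))
E
```

```text
crTL [0.6132 0.0839 0.0747]
crTR [ 0.6055 -0.1649  0.0751]
crBL [0.5142 0.0848 0.0521]
crBR [ 0.5056 -0.1588  0.0782]
rail_l [0.6874 0.0853 0.0346]
rail_r [ 0.6804 -0.191   0.0308]
table [ 0.3724 -0.042  -0.0028]
bell [0.5925 0.1951 0.0613]
stamp [0.4669 0.2103 0.069 ]
timer [ 0.5137 -0.2797  0.0649]
bl [0.6654 0.0557 0.0312]
br [ 0.6606 -0.1523  0.0338]
z~76 [ 259  180  124   58 1568] ((564.3704833984375, -38.026397705078125), (259.8012390136719, 111.88800048828125), 87.28392791748047) [ 0.56394043 -0.04067536  0.07544254]
z~76 [267 189  35  36 892] ((567.7625732421875, 39.61161804199219), (73.60213470458984, 74.07075500488281), 18.05714988708496) [0.5680418  0.03977071 0.07010124]
z~76 [304 192  34  35 881] ((563.6152954101562, -38.13937759399414), (73.5624008178711, 70.82861328125), 0.5486576557159424) [ 0.56433027 -0.03783486  0.06998787]
z~76 [340 194  35  35 911] ((560.670166015625, -115.74030303955078), (73.06602478027344, 73.69441986083984), 89.32305908203125) [ 0.56045075 -0.11615247  0.07014211]
z~34 [225 129  31   5  62] ((748.9986572265625, 144.12759399414062), (9.0190725
[... 980 characters left out ...]
438.1636047363281, 6.005472183227539), 89.97119140625)
all [ 260  150  133   25 1744] ((679.8490600585938, -51.116851806640625), (297.4659423828125, 42.252872467041016), 88.1487808227539)
all [198 181  36  35 983] ((595.12939453125, 195.75637817382812), (77.73545837402344, 77.65470886230469), 78.97913360595703)
all [ 259  180  124   63 6563] ((563.0145263671875, -37.95265197753906), (259.7624816894531, 114.89295196533203), 87.35774230957031)
all [415 218  35  32 851] ((519.0414428710938, -282.88043212890625), (66.56348419189453, 66.95915985107422), 50.22725296020508)
all [190 247  29  17 405] ((465.4723205566406, 215.85072326660156), (30.45435333251953, 62.80014419555664), 6.719736099243164)
```

View pics/top2.png

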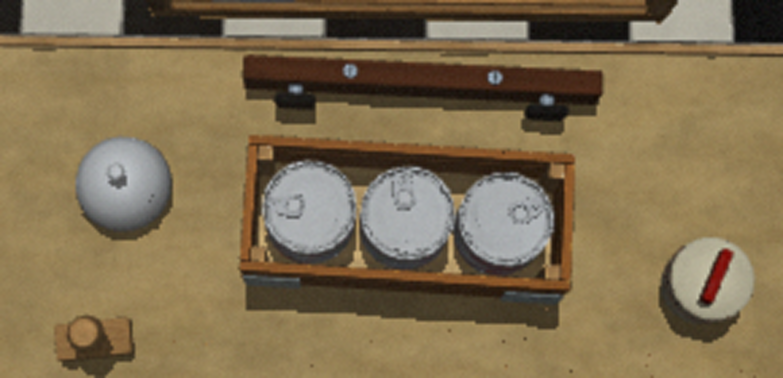

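The crate is 40 mm short of the bumpers, about 1° off square and about 9 mm left of centre. I'll bring the closed fingers behind the left plate.

Request:
servo_tool:
  rows:
    - [-0.05, 0.07, 0, 0, 0, -3, 1]
    - [-0.23, 0.308, 0.02, 0, 0, -13.3, 1]
    - [-0.23, 0.308, 0.02, 0, 0, -13.3, 1]
    - [-0.23, 0.308, 0.02, 0, 0, -13.3, 1]
    - [-0.23, 0.308, 0.02, 0, 0, -13.3, 1]
    - [-0.23, 0.308, 0.02, 0, 0, -13.3, 1]
    - [-0.23, 0.308, 0.02, 0, 0, -13.3, 1]
    - [-0.23, 0.308, 0.02, 0, 0, -13.3, 1]
    - [-0.23, 0.308, 0.02, 0, 0, -13.3, 1]
    - [-0.23, 0.308, 0.02, 0, 0, -13.3, 1]
    - [-0.43, 0.424, 0.07, 0, 0, -13.3, 1]
    - [-0.43, 0.424, 0.07, 0, 0, -13.3, 1]
    - [-0.43, 0.424, 0.07, 0, 0, -13.3, 1]
    - [-0.43, 0.424, 0.07, 0, 0, -13.3, 1]
    - [-0.43, 0.424, 0.07, 0, 0, -13.3, 1]
    - [-0.43, 0.424, 0.07, 0, 0, -13.3, 1]
    - [-0.43, 0.424, 0.07, 0, 0, -13.3, 1]
    - [-0.43, 0.424, 0.07, 0, 0, -13.3, 1]

```text
time_s: 1.65
tcp_pos: [0.4602, 0.0763, 0.1609]
orientation: [[0.035, 0.999, -0.001], [0.999, -0.035, -0.0], [-0.0, -0.001, -1.0]]
contact_force: [0.7, 1.0, 0.5]
grip_width: -0.0
```

Request:
servo_tool:
  rows:
    - [0, -0.005, 0.04, 0, 0, 0, 1]
    - [0, -0.005, 0.08, 0, 0, 0, 1]
    - [0, -0.005, 0.11, 0, 0, 0, 1]
    - [0, -0.005, 0.13, 0, 0, 0, 1]
    - [0, -0.005, 0.13, 0, 0, 0, 1]
    - [0, -0.005, 0.13, 0, 0, 0, 1]

```text
time_s: 2.15
tcp_pos: [0.4546, 0.0787, 0.0311]
orientation: [[0.03, 1.0, -0.002], [1.0, -0.03, -0.0], [-0.0, -0.002, -1.0]]
contact_force: [0.0, -0.0, 0.1]
grip_width: 0.0002
```

Run:
```python
from h import *
d=ctrl.get_image("scene"); 
a=cv2.resize(d["frame"][150:320,180:400,::-1],None,fx=3,fy=3,interpolation=cv2.INTER_CUBIC)
cv2.imwrite("pics/s2.png",a)
print(ctrl.get_obs()["contact_force"])
```

```text
[-0.0349927  -0.11195915  1.34516932]
```

View pics/s2.png

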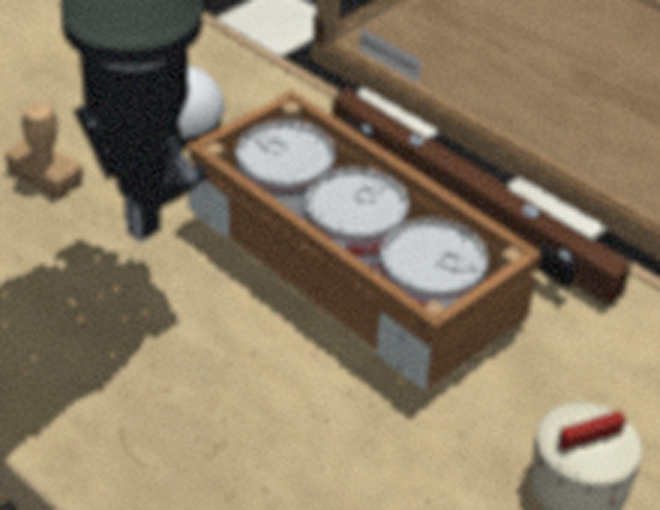

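The closed fingertip at (145,225) stands at plate height, clear of the left plate at (210,205), and the gripper body is above the crate rim. I'll close the gap now, slowly near contact.

Request:
servo_tool:
  rows:
    - [0, 0.01, 0, 0, 0, 0, 1]
    - [0, 0.02, 0, 0, 0, 0, 1]
    - [0, 0.03, 0, 0, 0, 0, 1]
    - [0, 0.034, 0, 0, 0, 0, 1]
    - [0, 0.036, 0, 0, 0, 0, 1]
    - [0, 0.038, 0, 0, 0, 0, 1]
    - [0, 0.04, 0, 0, 0, 0, 1]
    - [0, 0.042, 0, 0, 0, 0, 1]
    - [0, 0.044, 0, 0, 0, 0, 1]

```text
time_s: 2.95
tcp_pos: [0.4991, 0.0764, 0.0313]
orientation: [[0.032, 0.999, -0.0], [0.999, -0.032, -0.0], [-0.0, -0.0, -1.0]]
contact_force: [-0.9, 1.0, -0.5]
grip_width: -0.0002
```

Request:
servo_tool:
  rows:
    - [0, 0.001, 0, 0, 0, 0, 1]
    - [0, 0.002, 0, 0, 0, 0, 1]
    - [0, 0.003, 0, 0, 0, 0, 1]
    - [0, 0.004, 0, 0, 0, 0, 1]

```text
time_s: 3.28
tcp_pos: [0.5011, 0.0763, 0.0309]
orientation: [[0.031, 1.0, -0.004], [1.0, -0.031, -0.001], [-0.001, -0.004, -1.0]]
contact_force: [-11.1, 2.6, 3.2]
grip_width: 0.0001
```

Request:
servo_tool:
  rows:
    - [0, 0.0005, 0, 0, 0, 0, 1]
    - [0, 0.001, 0, 0, 0, 0, 1]
    - [0, 0.0015, 0, 0, 0, 0, 1]
    - [0, 0.002, 0, 0, 0, 0, 1]
    - [0, 0.0025, 0, 0, 0, 0, 1]
    - [0, 0.003, 0, 0, 0, 0, 1]

```text
time_s: 3.78
tcp_pos: [0.504, 0.0766, 0.0307]
orientation: [[0.031, 1.0, -0.004], [1.0, -0.031, -0.0], [-0.0, -0.004, -1.0]]
contact_force: [-9.5, 3.7, 0.1]
grip_width: -0.0001
```

Request:
servo_tool:
  rows:
    - [0, 0.0007, 0, 0, 0, 0, 1]
    - [0, 0.0014, 0, 0, 0, 0, 1]
    - [0, 0.0021, 0, 0, 0, 0, 1]
    - [0, 0.0028, 0, 0, 0, 0, 1]
    - [0, 0.0035, 0, 0, 0, 0, 1]
    - [0, 0.0042, 0, 0, 0, 0, 1]

```text
time_s: 4.28
tcp_pos: [0.5083, 0.0764, 0.0307]
orientation: [[0.031, 1.0, -0.004], [1.0, -0.031, -0.0], [-0.0, -0.004, -1.0]]
contact_force: [-9.4, 4.3, -1.1]
grip_width: -0.0004
```

Request:
servo_tool:
  rows:
    - [0, 0.0008, 0, 0, 0, 0, 1]
    - [0, 0.0016, 0, 0, 0, 0, 1]
    - [0, 0.0024, 0, 0, 0, 0, 1]
    - [0, 0.0032, 0, 0, 0, 0, 1]
    - [0, 0.004, 0, 0, 0, 0, 1]
    - [0, 0.0048, 0, 0, 0, 0, 1]
    - [0, 0.0056, 0, 0, 0, 0, 1]
    - [0, 0.0064, 0, 0, 0, 0, 1]

```text
time_s: 4.95
tcp_pos: [0.5147, 0.0765, 0.0307]
orientation: [[0.031, 1.0, -0.004], [1.0, -0.031, 0.0], [-0.0, -0.004, -1.0]]
contact_force: [-10.3, 6.1, -0.3]
grip_width: -0.0
```

```bash
cat >> h.py <<'E'
RAIL=None
def meas():
    d,W=look(); val=d["range_z"]>0
    def fit(m,axis):  # robust line of a set of points: x = a + b*y
        P=W[m][:,:2]; q=cv2.fitLine(P.astype(np.float32),cv2.DIST_HUBER,0,1e-4,1e-4).ravel(); return q
    tins=[]  # tins tops: flat, z~0.070, compact
    m=region(W,.45,.66,-.2,.13,.0665,.0735,val).astype(np.uint8)
    n,l,s,c=cv2.connectedComponentsWithStats(m)
    for i in range(1,n):
        if s[i,4]>300: (cc,r)=cv2.minEnclosingCircle((W[l==i][:,:2]*1000).astype(np.float32)); tins.append((round(cc[0],1),round(cc[1],1),round(r,1),int(s[i,4])))
    m=region(W,.44,.66,-.25,.13,.0735,.085,val)
    m[:, :]&=True
    r=rect(W[m]); print("t",ctrl.get_obs()["time_s"]," rim",np.round(r[0],1),np.round(r[1],1),round(r[2],2)," tins",sorted(tins,key=lambda a:-a[1]))
    return d
E
python3 -c "
from h import *
d=meas(); cv2.imwrite('pics/t3.png',cv2.resize(d['frame'][130:270,170:460,::-1],None,fx=2.7,fy=2.7,interpolation=cv2.INTER_CUBIC))"
```

```text
t 5.0  rim [564.5 -69.7] [199.4 110.5] 82.2  tins [(568.9, -39.7, 38.1, 802), (558.3, -116.9, 37.7, 813)]
```

The crate is at 7.8° in world, so about 6° off the rail. I'll switch to the right end.

Request:
servo_tool:
  rows:
    - [0, -0.02, 0, 0, 0, 0, 1]
    - [0, -0.048, 0, 0, 0, 0, 1]
    - [-0.03, -0.048, 0, 0, 0, 0, 1]
    - [-0.07, -0.048, 0, 0, 0, 0, 1]
    - [-0.11, -0.048, 0, 0, 0, 0, 1]
    - [-0.15, -0.048, 0, 0, 0, 0, 1]
    - [-0.19, -0.048, 0, 0, 0, 0, 1]
    - [-0.22, -0.048, 0, 0, 0, 0, 1]
    - [-0.22, -0.045, 0, 0, 0, 0, 1]
    - [-0.22, -0.037, 0, 0, 0, 0, 1]
    - [-0.22, -0.033, 0, 0, 0, 0, 1]
    - [-0.22, -0.031, 0, 0, 0, 0, 1]
    - [-0.22, -0.03, 0, 0, 0, 0, 1]

```text
time_s: 6.08
tcp_pos: [0.4805, -0.1416, 0.0312]
orientation: [[0.029, 1.0, 0.0], [1.0, -0.029, 0.0], [0.0, 0.0, -1.0]]
contact_force: [-0.2, 1.2, -0.2]
grip_width: -0.0001
```

Request:
servo_tool:
  rows:
    - [0, 0.001, 0, 0, 0, 0, 1]
    - [0, 0.002, 0, 0, 0, 0, 1]
    - [0, 0.003, 0, 0, 0, 0, 1]
    - [0, 0.004, 0, 0, 0, 0, 1]
    - [0, 0.005, 0, 0, 0, 0, 1]
    - [0, 0.006, 0, 0, 0, 0, 1]

```text
time_s: 6.58
tcp_pos: [0.4844, -0.1431, 0.031]
orientation: [[0.032, 0.999, -0.003], [0.999, -0.032, 0.0], [0.0, -0.003, -1.0]]
contact_force: [-10.0, 0.7, 3.8]
grip_width: 0.0004
```

Request:
servo_tool:
  rows:
    - [0, 0.0006, 0, 0, 0, 0, 1]
    - [0, 0.0012, 0, 0, 0, 0, 1]
    - [0, 0.0018, 0, 0, 0, 0, 1]
    - [0, 0.0026, 0, 0, 0, 0, 1]
    - [0, 0.0034, 0, 0, 0, 0, 1]
    - [0, 0.0042, 0, 0, 0, 0, 1]
    - [0, 0.005, 0, 0, 0, 0, 1]
    - [0, 0.0058, 0, 0, 0, 0, 1]
    - [0, 0.0066, 0, 0, 0, 0, 1]
    - [0, 0.0074, 0, 0, 0, 0, 1]
    - [0, 0.0082, 0, 0, 0, 0, 1]
    - [0, 0.009, 0, 0, 0, 0, 1]

```text
time_s: 7.58
tcp_pos: [0.4926, -0.1439, 0.0308]
orientation: [[0.033, 0.999, -0.004], [0.999, -0.033, 0.0], [-0.0, -0.004, -1.0]]
contact_force: [-9.8, -1.7, 0.6]
grip_width: -0.0003
```

Request:
servo_tool:
  rows:
    - [0, 0.0008, 0, 0, 0, 0, 1]
    - [0, 0.0016, 0, 0, 0, 0, 1]
    - [0, 0.0024, 0, 0, 0, 0, 1]
    - [0, 0.0032, 0, 0, 0, 0, 1]
    - [0, 0.004, 0, 0, 0, 0, 1]
    - [0, 0.0048, 0, 0, 0, 0, 1]
    - [0, 0.0056, 0, 0, 0, 0, 1]
    - [0, 0.0064, 0, 0, 0, 0, 1]
    - [0, 0.0072, 0, 0, 0, 0, 1]
    - [0, 0.008, 0, 0, 0, 0, 1]
    - [0, 0.0088, 0, 0, 0, 0, 1]
    - [0, 0.0096, 0, 0, 0, 0, 1]
    - [0, 0.0104, 0, 0, 0, 0, 1]
    - [0, 0.0112, 0, 0, 0, 0, 1]
    - [0, 0.012, 0, 0, 0, 0, 1]

```text
time_s: 8.83
tcp_pos: [0.5045, -0.1444, 0.0307]
orientation: [[0.032, 0.999, -0.004], [0.999, -0.032, -0.0], [-0.0, -0.004, -1.0]]
contact_force: [-8.7, -2.2, -1.2]
grip_width: 0.0001
```

```bash
python3 -c "
from h import *
d=meas()"
```

```text
t 8.8833  rim [572.5 -15. ] [222.6 134.8] 83.64  tins [(575.8, 39.4, 37.7, 792), (574.9, -38.2, 38.0, 780), (574.3, -115.0, 37.3, 378)]
```

Request:
servo_tool:
  rows:
    - [0, 0.0008, 0, 0, 0, 0, 1]
    - [0, 0.0016, 0, 0, 0, 0, 1]
    - [0, 0.0024, 0, 0, 0, 0, 1]
    - [0, 0.0032, 0, 0, 0, 0, 1]
    - [0, 0.004, 0, 0, 0, 0, 1]
    - [0, 0.0048, 0, 0, 0, 0, 1]
    - [0, 0.0056, 0, 0, 0, 0, 1]
    - [0, 0.0064, 0, 0, 0, 0, 1]
    - [0, 0.0072, 0, 0, 0, 0, 1]
    - [0, 0.008, 0, 0, 0, 0, 1]
    - [0, 0.0088, 0, 0, 0, 0, 1]
    - [0, 0.0096, 0, 0, 0, 0, 1]
    - [0, 0.0104, 0, 0, 0, 0, 1]
    - [0, 0.0112, 0, 0, 0, 0, 1]
    - [0, 0.012, 0, 0, 0, 0, 1]

```text
time_s: 10.13
tcp_pos: [0.5164, -0.145, 0.0307]
orientation: [[0.033, 0.999, -0.005], [0.999, -0.033, -0.0], [-0.0, -0.004, -1.0]]
contact_force: [-9.4, -4.5, -0.5]
grip_width: -0.0005
```

```bash
python3 -c "
from h import *
d=meas()"
```

```text
t 10.1833  rim [579.  -15.9] [226.3 136.7] 86.44  tins [(574.1, 40.5, 37.8, 798), (579.5, -37.1, 38.0, 800), (583.9, -112.4, 36.9, 386)]
```

Request:
servo_tool:
  rows:
    - [0, -0.03, 0, 0, 0, 0, 1]
    - [0, -0.055, 0, 0, 0, 0, 1]
    - [0.03, -0.06, 0, 0, 0, 0, 1]
    - [0.07, -0.06, 0, 0, 0, 0, 1]
    - [0.11, -0.06, 0, 0, 0, 0, 1]
    - [0.15, -0.06, 0, 0, 0, 0, 1]
    - [0.19, -0.06, 0, 0, 0, 0, 1]
    - [0.214, -0.06, 0, 0, 0, 0, 1]
    - [0.214, -0.05, 0, 0, 0, 0, 1]
    - [0.214, -0.04, 0, 0, 0, 0, 1]
    - [0.214, -0.034, 0, 0, 0, 0, 1]
    - [0.214, -0.031, 0, 0, 0, 0, 1]
    - [0.214, -0.03, 0, 0, 0, 0, 1]
    - [0.214, -0.029, 0, 0, 0, 0, 1]

```text
time_s: 11.35
tcp_pos: [0.4965, 0.0694, 0.0312]
orientation: [[0.033, 0.999, -0.0], [0.999, -0.033, -0.0], [-0.0, -0.0, -1.0]]
contact_force: [-0.1, -0.2, 0.1]
grip_width: 0.0001
```

Request:
servo_tool:
  rows:
    - [0, 0.001, 0, 0, 0, 0, 1]
    - [0, 0.002, 0, 0, 0, 0, 1]
    - [0, 0.003, 0, 0, 0, 0, 1]
    - [0, 0.004, 0, 0, 0, 0, 1]
    - [0, 0.005, 0, 0, 0, 0, 1]

```text
time_s: 11.77
tcp_pos: [0.5016, 0.0703, 0.0313]
orientation: [[0.032, 0.999, -0.0], [0.999, -0.032, -0.0], [-0.0, -0.0, -1.0]]
contact_force: [-0.1, 0.2, 0.3]
grip_width: 0.0003
```

Request:
servo_tool:
  rows:
    - [0, 0.0007, 0, 0, 0, 0, 1]
    - [0, 0.0014, 0, 0, 0, 0, 1]
    - [0, 0.0021, 0, 0, 0, 0, 1]
    - [0, 0.0028, 0, 0, 0, 0, 1]
    - [0, 0.0035, 0, 0, 0, 0, 1]
    - [0, 0.0042, 0, 0, 0, 0, 1]
    - [0, 0.005, 0, 0, 0, 0, 1]
    - [0, 0.0058, 0, 0, 0, 0, 1]
    - [0, 0.0066, 0, 0, 0, 0, 1]
    - [0, 0.0074, 0, 0, 0, 0, 1]
    - [0, 0.0082, 0, 0, 0, 0, 1]
    - [0, 0.009, 0, 0, 0, 0, 1]

```text
time_s: 12.77
tcp_pos: [0.5086, 0.0703, 0.0308]
orientation: [[0.031, 1.0, -0.004], [1.0, -0.031, -0.0], [-0.0, -0.004, -1.0]]
contact_force: [-9.2, 2.9, 1.7]
grip_width: -0.0003
```

Request:
servo_tool:
  rows:
    - [0, 0.0008, 0, 0, 0, 0, 1]
    - [0, 0.0016, 0, 0, 0, 0, 1]
    - [0, 0.0024, 0, 0, 0, 0, 1]
    - [0, 0.0032, 0, 0, 0, 0, 1]
    - [0, 0.004, 0, 0, 0, 0, 1]
    - [0, 0.0048, 0, 0, 0, 0, 1]
    - [0, 0.0056, 0, 0, 0, 0, 1]
    - [0, 0.0064, 0, 0, 0, 0, 1]
    - [0, 0.0072, 0, 0, 0, 0, 1]
    - [0, 0.008, 0, 0, 0, 0, 1]
    - [0, 0.0088, 0, 0, 0, 0, 1]
    - [0, 0.0096, 0, 0, 0, 0, 1]
    - [0, 0.0104, 0, 0, 0, 0, 1]
    - [0, 0.0112, 0, 0, 0, 0, 1]
    - [0, 0.012, 0, 0, 0, 0, 1]

```text
time_s: 14.02
tcp_pos: [0.5206, 0.0701, 0.0307]
orientation: [[0.031, 1.0, -0.004], [1.0, -0.031, -0.0], [-0.0, -0.004, -1.0]]
contact_force: [-9.4, 3.4, -0.4]
grip_width: -0.0003
```

```bash
python3 -c "
from h import *
d=meas()"
```

```text
t 14.0667  rim [582.5 -76.3] [184.2 110.5] 87.42  tins [(584.7, -38.3, 37.9, 781), (581.1, -116.4, 38.0, 764)]
```

Request:
servo_tool:
  rows:
    - [0, 0.0008, 0, 0, 0, 0, 1]
    - [0, 0.0016, 0, 0, 0, 0, 1]
    - [0, 0.0024, 0, 0, 0, 0, 1]
    - [0, 0.0032, 0, 0, 0, 0, 1]
    - [0, 0.004, 0, 0, 0, 0, 1]
    - [0, 0.0048, 0, 0, 0, 0, 1]
    - [0, 0.0056, 0, 0, 0, 0, 1]
    - [0, 0.0064, 0, 0, 0, 0, 1]
    - [0, 0.0072, 0, 0, 0, 0, 1]
    - [0, 0.008, 0, 0, 0, 0, 1]
    - [0, 0.0088, 0, 0, 0, 0, 1]
    - [0, 0.0096, 0, 0, 0, 0, 1]
    - [0, 0.0104, 0, 0, 0, 0, 1]
    - [0, 0.0112, 0, 0, 0, 0, 1]
    - [0, 0.012, 0, 0, 0, 0, 1]
    - [0, 0.0128, 0, 0, 0, 0, 1]

```text
time_s: 15.4
tcp_pos: [0.5333, 0.0699, 0.0307]
orientation: [[0.031, 1.0, -0.004], [1.0, -0.031, 0.0], [0.0, -0.004, -1.0]]
contact_force: [-9.9, 5.0, -0.5]
grip_width: 0.0
```

```bash
python3 -c "
from h import *
d=meas(); cv2.imwrite('pics/t4.png',cv2.resize(d['frame'][130:270,170:460,::-1],None,fx=2.7,fy=2.7,interpolation=cv2.INTER_CUBIC))"
```

```text
t 15.45  rim [583.9 -77.9] [184.2 110.7] 82.65  tins [(588.9, -39.9, 37.6, 786), (579.5, -117.5, 37.9, 800)]
```

View pics/t4.png

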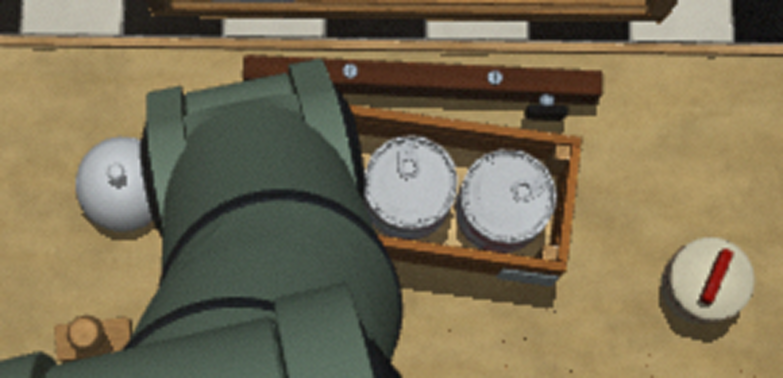

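The arm covers the left end. The right bumper at (546,110) is still clear of the crate's front-right corner at (575,140), and the bell and timer haven't moved. Next is the right end.

Request:
servo_tool:
  rows:
    - [0, -0.03, 0, 0, 0, 0, 1]
    - [0, -0.045, 0, 0, 0, 0, 1]
    - [-0.03, -0.048, 0, 0, 0, 0, 1]
    - [-0.07, -0.048, 0, 0, 0, 0, 1]
    - [-0.11, -0.048, 0, 0, 0, 0, 1]
    - [-0.15, -0.048, 0, 0, 0, 0, 1]
    - [-0.19, -0.048, 0, 0, 0, 0, 1]
    - [-0.215, -0.045, 0, 0, 0, 0, 1]
    - [-0.215, -0.035, 0, 0, 0, 0, 1]
    - [-0.215, -0.031, 0, 0, 0, 0, 1]
    - [-0.215, -0.028, 0, 0, 0, 0, 1]
    - [-0.215, -0.027, 0, 0, 0, 0, 1]
    - [-0.215, -0.026, 0, 0, 0, 0, 1]
    - [-0.215, -0.025, 0, 0, 0, 0, 1]

```text
time_s: 16.62
tcp_pos: [0.5035, -0.1438, 0.0313]
orientation: [[0.03, 1.0, -0.0], [1.0, -0.03, 0.0], [0.0, -0.0, -1.0]]
contact_force: [0.3, -0.6, 0.2]
grip_width: -0.0001
```

Request:
servo_tool:
  rows:
    - [0, 0.0008, 0, 0, 0, 0, 1]
    - [0, 0.0016, 0, 0, 0, 0, 1]
    - [0, 0.0024, 0, 0, 0, 0, 1]
    - [0, 0.0032, 0, 0, 0, 0, 1]
    - [0, 0.004, 0, 0, 0, 0, 1]

```text
time_s: 17.03
tcp_pos: [0.5057, -0.1448, 0.0309]
orientation: [[0.032, 0.999, -0.004], [0.999, -0.032, 0.0], [0.0, -0.004, -1.0]]
contact_force: [-10.9, -0.6, 3.9]
grip_width: 0.0
```

Request:
servo_tool:
  rows:
    - [0, 0.0006, 0, 0, 0, 0, 1]
    - [0, 0.0012, 0, 0, 0, 0, 1]
    - [0, 0.0018, 0, 0, 0, 0, 1]
    - [0, 0.0026, 0, 0, 0, 0, 1]
    - [0, 0.0034, 0, 0, 0, 0, 1]
    - [0, 0.0042, 0, 0, 0, 0, 1]
    - [0, 0.005, 0, 0, 0, 0, 1]
    - [0, 0.0058, 0, 0, 0, 0, 1]
    - [0, 0.0066, 0, 0, 0, 0, 1]
    - [0, 0.0074, 0, 0, 0, 0, 1]
    - [0, 0.0082, 0, 0, 0, 0, 1]
    - [0, 0.009, 0, 0, 0, 0, 1]

```text
time_s: 18.03
tcp_pos: [0.5144, -0.1456, 0.0308]
orientation: [[0.033, 0.999, -0.004], [0.999, -0.033, -0.0], [-0.0, -0.004, -1.0]]
contact_force: [-10.0, -2.4, 1.3]
grip_width: -0.0002
```

Request:
servo_tool:
  rows:
    - [0, 0.0008, 0, 0, 0, 0, 1]
    - [0, 0.0016, 0, 0, 0, 0, 1]
    - [0, 0.0024, 0, 0, 0, 0, 1]
    - [0, 0.0032, 0, 0, 0, 0, 1]
    - [0, 0.004, 0, 0, 0, 0, 1]
    - [0, 0.0048, 0, 0, 0, 0, 1]
    - [0, 0.0056, 0, 0, 0, 0, 1]
    - [0, 0.0064, 0, 0, 0, 0, 1]
    - [0, 0.0072, 0, 0, 0, 0, 1]
    - [0, 0.008, 0, 0, 0, 0, 1]
    - [0, 0.0088, 0, 0, 0, 0, 1]
    - [0, 0.0096, 0, 0, 0, 0, 1]
    - [0, 0.0104, 0, 0, 0, 0, 1]

```text
time_s: 19.12
tcp_pos: [0.5247, -0.146, 0.0307]
orientation: [[0.032, 0.999, -0.004], [0.999, -0.032, -0.0], [-0.0, -0.004, -1.0]]
contact_force: [-10.4, -2.2, 0.5]
grip_width: -0.0001
```

```bash
python3 -c "
from h import *
d=meas()"
```

```text
t 19.1667  rim [589.3 -16.4] [219.6 137. ] 85.52  tins [(595.9, 38.7, 37.7, 770), (595.2, -38.9, 38.0, 784), (594.0, -114.1, 36.7, 365)]
```

Request:
servo_tool:
  rows:
    - [0, 0.0008, 0, 0, 0, 0, 1]
    - [0, 0.0016, 0, 0, 0, 0, 1]
    - [0, 0.0024, 0, 0, 0, 0, 1]
    - [0, 0.0032, 0, 0, 0, 0, 1]
    - [0, 0.004, 0, 0, 0, 0, 1]
    - [0, 0.0048, 0, 0, 0, 0, 1]

```text
time_s: 19.67
tcp_pos: [0.5295, -0.1462, 0.0307]
orientation: [[0.032, 0.999, -0.004], [0.999, -0.032, -0.0], [-0.0, -0.004, -1.0]]
contact_force: [-10.1, -3.4, -0.8]
grip_width: -0.0
```

Request:
servo_tool:
  rows:
    - [0, 0.0007, 0, 0, 0, 0, 1]
    - [0, 0.0014, 0, 0, 0, 0, 1]
    - [0, 0.002, 0, 0, 0, 0, 1]

```text
time_s: 19.92
tcp_pos: [0.5313, -0.1464, 0.0306]
orientation: [[0.032, 0.999, -0.005], [0.999, -0.032, -0.0], [-0.0, -0.005, -1.0]]
contact_force: [-12.2, -2.8, 1.6]
grip_width: 0.0003
```

Request:
servo_tool:
  rows:
    - [0, 0.0006, 0, 0, 0, 0, 1]
    - [0, 0.0012, 0, 0, 0, 0, 1]

```text
time_s: 20.08
tcp_pos: [0.5318, -0.1465, 0.0306]
orientation: [[0.033, 0.999, -0.006], [0.999, -0.033, -0.0], [-0.0, -0.006, -1.0]]
contact_force: [-16.4, -3.3, 4.5]
grip_width: 0.0
```

Request:
servo_tool:
  rows:
    - [0, -0.0004, 0, 0, 0, 0, 1]
    - [0, -0.0004, 0, 0, 0, 0, 1]

```text
time_s: 20.25
tcp_pos: [0.5319, -0.1464, 0.0306]
orientation: [[0.033, 0.999, -0.005], [0.999, -0.033, -0.0], [-0.0, -0.005, -1.0]]
contact_force: [-11.1, -2.4, -0.5]
grip_width: 0.0001
```

```bash
python3 -c "
from h import *
d=meas(); cv2.imwrite('pics/t5.png',cv2.resize(d['frame'][140:250,250:410,::-1],None,fx=5,fy=5,interpolation=cv2.INTER_CUBIC))"
```

```text
t 20.3  rim [597.  -15.7] [220.6 135.5] 85.43  tins [(594.6, 39.3, 37.8, 791), (597.2, -38.6, 38.0, 791), (600.0, -115.0, 37.4, 400)]
```

View pics/t5.png

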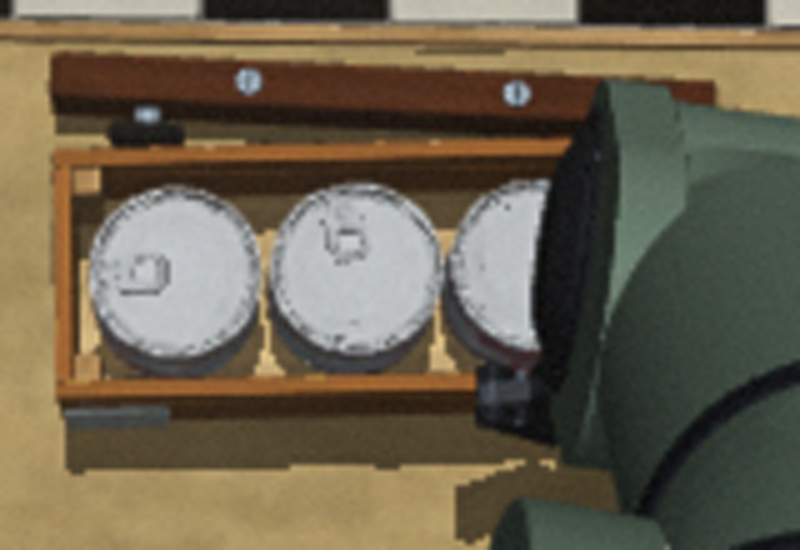

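The right front has reached its bumper by feel. The left gap is about 14 mm at (145,145), so back to the left end.

Request:
servo_tool:
  rows:
    - [0, -0.03, 0, 0, 0, 0, 1]
    - [0, -0.05, 0, 0, 0, 0, 1]
    - [0.03, -0.05, 0, 0, 0, 0, 1]
    - [0.07, -0.05, 0, 0, 0, 0, 1]
    - [0.11, -0.05, 0, 0, 0, 0, 1]
    - [0.15, -0.05, 0, 0, 0, 0, 1]
    - [0.19, -0.05, 0, 0, 0, 0, 1]
    - [0.217, -0.045, 0, 0, 0, 0, 1]
    - [0.217, -0.035, 0, 0, 0, 0, 1]
    - [0.217, -0.025, 0, 0, 0, 0, 1]
    - [0.217, -0.02, 0, 0, 0, 0, 1]
    - [0.217, -0.019, 0, 0, 0, 0, 1]
    - [0.217, -0.018, 0, 0, 0, 0, 1]

```text
time_s: 21.38
tcp_pos: [0.5232, 0.0712, 0.0312]
orientation: [[0.032, 0.999, -0.0], [0.999, -0.032, -0.0], [-0.0, -0.0, -1.0]]
contact_force: [0.0, -0.4, -0.2]
grip_width: 0.0003
```

Request:
servo_tool:
  rows:
    - [0, 0.0008, 0, 0, 0, 0, 1]
    - [0, 0.0016, 0, 0, 0, 0, 1]
    - [0, 0.0024, 0, 0, 0, 0, 1]
    - [0, 0.0032, 0, 0, 0, 0, 1]
    - [0, 0.004, 0, 0, 0, 0, 1]

```text
time_s: 21.8
tcp_pos: [0.5253, 0.0714, 0.0309]
orientation: [[0.032, 0.999, -0.004], [1.0, -0.032, -0.0], [-0.0, -0.004, -1.0]]
contact_force: [-9.8, 2.0, 1.5]
grip_width: -0.0002
```

Request:
servo_tool:
  rows:
    - [0, 0.0006, 0, 0, 0, 0, 1]
    - [0, 0.0012, 0, 0, 0, 0, 1]
    - [0, 0.0018, 0, 0, 0, 0, 1]
    - [0, 0.0026, 0, 0, 0, 0, 1]
    - [0, 0.0034, 0, 0, 0, 0, 1]
    - [0, 0.0042, 0, 0, 0, 0, 1]
    - [0, 0.005, 0, 0, 0, 0, 1]
    - [0, 0.0058, 0, 0, 0, 0, 1]
    - [0, 0.0066, 0, 0, 0, 0, 1]
    - [0, 0.0074, 0, 0, 0, 0, 1]
    - [0, 0.0082, 0, 0, 0, 0, 1]
    - [0, 0.009, 0, 0, 0, 0, 1]

```text
time_s: 22.8
tcp_pos: [0.5342, 0.0714, 0.0308]
orientation: [[0.031, 1.0, -0.004], [1.0, -0.031, -0.0], [-0.0, -0.004, -1.0]]
contact_force: [-10.0, 3.4, 0.4]
grip_width: -0.0001
```

Request:
servo_tool:
  rows:
    - [0, 0.0007, 0, 0, 0, 0, 1]
    - [0, 0.0014, 0, 0, 0, 0, 1]
    - [0, 0.0021, 0, 0, 0, 0, 1]

```text
time_s: 23.05
tcp_pos: [0.5363, 0.0714, 0.0307]
orientation: [[0.031, 1.0, -0.004], [1.0, -0.031, -0.0], [-0.0, -0.004, -1.0]]
contact_force: [-8.8, 3.2, -1.0]
grip_width: -0.0002
```

Request:
servo_tool:
  rows:
    - [0, 0.0006, 0, 0, 0, 0, 1]
    - [0, 0.0012, 0, 0, 0, 0, 1]

```text
time_s: 23.22
tcp_pos: [0.5375, 0.0714, 0.0307]
orientation: [[0.031, 1.0, -0.004], [1.0, -0.031, -0.0], [-0.0, -0.004, -1.0]]
contact_force: [-9.7, 3.7, -0.2]
grip_width: -0.0001
```

Request:
servo_tool:
  rows:
    - [0, 0.0006, 0, 0, 0, 0, 1]
    - [0, 0.0012, 0, 0, 0, 0, 1]

```text
time_s: 23.38
tcp_pos: [0.5386, 0.0713, 0.0307]
orientation: [[0.031, 0.999, -0.004], [1.0, -0.031, -0.0], [-0.0, -0.004, -1.0]]
contact_force: [-9.6, 2.7, -1.3]
grip_width: -0.0002
```

Request:
servo_tool:
  rows:
    - [0, 0.0006, 0, 0, 0, 0, 1]
    - [0, 0.0012, 0, 0, 0, 0, 1]
    - [0, 0.0018, 0, 0, 0, 0, 1]

```text
time_s: 23.63
tcp_pos: [0.5402, 0.0713, 0.0307]
orientation: [[0.031, 0.999, -0.005], [1.0, -0.031, -0.0], [-0.0, -0.005, -1.0]]
contact_force: [-13.0, 5.1, 1.9]
grip_width: -0.0
```

Request:
servo_tool:
  rows:
    - [0, 0.0005, 0, 0, 0, 0, 1]
    - [0, 0.001, 0, 0, 0, 0, 1]

```text
time_s: 23.8
tcp_pos: [0.5407, 0.0714, 0.0306]
orientation: [[0.031, 0.999, -0.006], [1.0, -0.031, -0.0], [-0.0, -0.006, -1.0]]
contact_force: [-15.5, 5.7, 3.4]
grip_width: 0.0002
```

Request:
servo_tool:
  rows:
    - [0, 0.0005, 0, 0, 0, 0, 1]
    - [0, 0.001, 0, 0, 0, 0, 1]

```text
time_s: 23.97
tcp_pos: [0.5413, 0.0714, 0.0305]
orientation: [[0.031, 0.999, -0.006], [1.0, -0.031, -0.0], [-0.0, -0.006, -1.0]]
contact_force: [-16.3, 5.2, 4.1]
grip_width: -0.0001
```

Request:
servo_tool:
  rows:
    - [0, 0, 0, 0, 0, 0, 1]
    - [0, 0, 0, 0, 0, 0, 1]
    - [0, 0, 0, 0, 0, 0, 1]

```text
time_s: 24.22
tcp_pos: [0.5414, 0.0714, 0.0305]
orientation: [[0.031, 0.999, -0.006], [1.0, -0.031, -0.0], [-0.0, -0.006, -1.0]]
contact_force: [-15.1, 4.6, 3.4]
grip_width: -0.0002
```

```bash
python3 -c "
from h import *
d=meas()"
```

```text
t 24.2667  rim [599.2 -78.5] [183.  111.1] 86.1  tins [(602.2, -40.0, 38.4, 769), (597.0, -117.2, 37.6, 794)]
```

The left bumper is compressed about 2 mm, but the right end has drawn off by about 5 mm. Going to the right end.

Request:
servo_tool:
  rows:
    - [0, -0.03, 0, 0, 0, 0, 1]
    - [0, -0.045, 0, 0, 0, 0, 1]
    - [-0.03, -0.048, 0, 0, 0, 0, 1]
    - [-0.07, -0.048, 0, 0, 0, 0, 1]
    - [-0.11, -0.048, 0, 0, 0, 0, 1]
    - [-0.15, -0.048, 0, 0, 0, 0, 1]
    - [-0.19, -0.045, 0, 0, 0, 0, 1]
    - [-0.219, -0.04, 0, 0, 0, 0, 1]
    - [-0.219, -0.03, 0, 0, 0, 0, 1]
    - [-0.219, -0.022, 0, 0, 0, 0, 1]
    - [-0.219, -0.018, 0, 0, 0, 0, 1]
    - [-0.219, -0.016, 0, 0, 0, 0, 1]
    - [-0.219, -0.015, 0, 0, 0, 0, 1]

```text
time_s: 25.35
tcp_pos: [0.5229, -0.1462, 0.0312]
orientation: [[0.03, 1.0, -0.0], [1.0, -0.03, 0.0], [0.0, -0.0, -1.0]]
contact_force: [0.6, -0.0, 0.3]
grip_width: 0.0001
```

Request:
servo_tool:
  rows:
    - [0, 0.0008, 0, 0, 0, 0, 1]
    - [0, 0.0016, 0, 0, 0, 0, 1]
    - [0, 0.0024, 0, 0, 0, 0, 1]
    - [0, 0.0032, 0, 0, 0, 0, 1]
    - [0, 0.0038, 0, 0, 0, 0, 1]
    - [0, 0.0044, 0, 0, 0, 0, 1]

```text
time_s: 25.85
tcp_pos: [0.5256, -0.1475, 0.031]
orientation: [[0.032, 0.999, -0.003], [0.999, -0.032, 0.0], [0.0, -0.003, -1.0]]
contact_force: [-7.2, 0.2, 2.4]
grip_width: 0.0
```

Request:
servo_tool:
  rows:
    - [0, 0.0005, 0, 0, 0, 0, 1]
    - [0, 0.001, 0, 0, 0, 0, 1]
    - [0, 0.0015, 0, 0, 0, 0, 1]
    - [0, 0.002, 0, 0, 0, 0, 1]
    - [0, 0.0026, 0, 0, 0, 0, 1]
    - [0, 0.0032, 0, 0, 0, 0, 1]
    - [0, 0.0038, 0, 0, 0, 0, 1]

```text
time_s: 26.43
tcp_pos: [0.5288, -0.1481, 0.0308]
orientation: [[0.032, 0.999, -0.004], [0.999, -0.032, -0.0], [-0.0, -0.004, -1.0]]
contact_force: [-9.7, -1.1, 1.6]
grip_width: -0.0003
```

Request:
servo_tool:
  rows:
    - [0, 0.0005, 0, 0, 0, 0, 1]
    - [0, 0.001, 0, 0, 0, 0, 1]
    - [0, 0.0015, 0, 0, 0, 0, 1]

```text
time_s: 26.68
tcp_pos: [0.5302, -0.1482, 0.0308]
orientation: [[0.032, 0.999, -0.004], [0.999, -0.032, -0.0], [-0.0, -0.004, -1.0]]
contact_force: [-9.7, -2.6, 0.6]
grip_width: 0.0001
```

Request:
servo_tool:
  rows:
    - [0, 0.0004, 0, 0, 0, 0, 1]
    - [0, 0.0008, 0, 0, 0, 0, 1]

```text
time_s: 26.85
tcp_pos: [0.5311, -0.1482, 0.0307]
orientation: [[0.032, 0.999, -0.004], [0.999, -0.032, -0.0], [-0.0, -0.004, -1.0]]
contact_force: [-9.7, -2.4, 1.2]
grip_width: 0.0001
```

Request:
servo_tool:
  rows:
    - [0, 0.0004, 0, 0, 0, 0, 1]
    - [0, 0.0008, 0, 0, 0, 0, 1]

```text
time_s: 27.02
tcp_pos: [0.5318, -0.1483, 0.0308]
orientation: [[0.032, 0.999, -0.004], [0.999, -0.032, -0.0], [-0.0, -0.004, -1.0]]
contact_force: [-9.8, -2.8, 1.2]
grip_width: -0.0001
```

Request:
servo_tool:
  rows:
    - [0, 0.0004, 0, 0, 0, 0, 1]
    - [0, 0.0008, 0, 0, 0, 0, 1]

```text
time_s: 27.18
tcp_pos: [0.5324, -0.1483, 0.0307]
orientation: [[0.032, 0.999, -0.005], [0.999, -0.032, -0.0], [-0.0, -0.005, -1.0]]
contact_force: [-12.0, -1.6, 2.5]
grip_width: -0.0002
```

Request:
servo_tool:
  rows:
    - [0, 0.0003, 0, 0, 0, 0, 1]
    - [0, 0.0006, 0, 0, 0, 0, 1]

```text
time_s: 27.35
tcp_pos: [0.5327, -0.1483, 0.0307]
orientation: [[0.033, 0.999, -0.005], [0.999, -0.033, -0.0], [-0.0, -0.005, -1.0]]
contact_force: [-12.9, -2.4, 1.7]
grip_width: 0.0001
```

Request:
servo_tool:
  rows:
    - [0, 0.0003, 0, 0, 0, 0, 1]
    - [0, 0.0006, 0, 0, 0, 0, 1]

```text
time_s: 27.52
tcp_pos: [0.5331, -0.1484, 0.0306]
orientation: [[0.033, 0.999, -0.006], [0.999, -0.033, -0.0], [-0.0, -0.006, -1.0]]
contact_force: [-14.4, -2.9, 2.1]
grip_width: -0.0001
```

Request:
servo_tool:
  rows:
    - [0, 0.0003, 0, 0, 0, 0, 1]
    - [0, 0.0005, 0, 0, 0, 0, 1]
    - [0, 0.0005, 0, 0, 0, 0, 1]

```text
time_s: 27.77
tcp_pos: [0.5333, -0.1484, 0.0306]
orientation: [[0.033, 0.999, -0.006], [0.999, -0.033, -0.0], [-0.0, -0.006, -1.0]]
contact_force: [-14.9, -3.2, 3.0]
grip_width: -0.0
```

Request:
servo_tool:
  rows:
    - [0, 0.0003, 0, 0, 0, 0, 1]
    - [0, 0.0005, 0, 0, 0, 0, 1]
    - [0, 0.0005, 0, 0, 0, 0, 1]

```text
time_s: 28.02
tcp_pos: [0.5336, -0.1485, 0.0305]
orientation: [[0.033, 0.999, -0.007], [0.999, -0.033, -0.0], [-0.0, -0.007, -1.0]]
contact_force: [-15.6, -2.2, 4.3]
grip_width: 0.0003
```

```bash
python3 -c "
from h import *
d=meas();cv2.imwrite('pics/t6.png',cv2.resize(d['frame'][140:250,250:410,::-1],None,fx=5,fy=5,interpolation=cv2.INTER_CUBIC))"
```

```text
t 28.0667  rim [598.2 -17.4] [221.6 137.2] 85.62  tins [(606.5, 38.0, 37.9, 785), (605.0, -39.2, 37.8, 769), (603.2, -116.0, 37.1, 427)]
```

Request:
servo_tool:
  rows:
    - [0, -0.03, 0, 0, 0, 0, 1]
    - [0, -0.045, 0, 0, 0, 0, 1]
    - [0.03, -0.045, 0, 0, 0, 0, 1]
    - [0.07, -0.045, 0, 0, 0, 0, 1]
    - [0.11, -0.045, 0, 0, 0, 0, 1]
    - [0.15, -0.045, 0, 0, 0, 0, 1]
    - [0.19, -0.04, 0, 0, 0, 0, 1]
    - [0.221, -0.035, 0, 0, 0, 0, 1]
    - [0.221, -0.025, 0, 0, 0, 0, 1]
    - [0.221, -0.017, 0, 0, 0, 0, 1]
    - [0.221, -0.012, 0, 0, 0, 0, 1]
    - [0.221, -0.009, 0, 0, 0, 0, 1]
    - [0.221, -0.008, 0, 0, 0, 0, 1]

```text
time_s: 29.15
tcp_pos: [0.5364, 0.0719, 0.0312]
orientation: [[0.034, 0.999, 0.0], [0.999, -0.034, -0.0], [-0.0, 0.0, -1.0]]
contact_force: [-0.4, -0.3, -0.2]
grip_width: 0.0001
```

Request:
servo_tool:
  rows:
    - [0, 0.0008, 0, 0, 0, 0, 1]
    - [0, 0.0016, 0, 0, 0, 0, 1]
    - [0, 0.0024, 0, 0, 0, 0, 1]
    - [0, 0.003, 0, 0, 0, 0, 1]

```text
time_s: 29.48
tcp_pos: [0.5379, 0.0728, 0.0311]
orientation: [[0.032, 0.999, -0.002], [0.999, -0.032, -0.0], [-0.001, -0.002, -1.0]]
contact_force: [-7.6, -0.2, 2.0]
grip_width: 0.0004
```

Request:
servo_tool:
  rows:
    - [0, 0.0005, 0, 0, 0, 0, 1]
    - [0, 0.001, 0, 0, 0, 0, 1]

```text
time_s: 29.65
tcp_pos: [0.5384, 0.073, 0.031]
orientation: [[0.032, 0.999, -0.003], [0.999, -0.032, -0.0], [-0.0, -0.003, -1.0]]
contact_force: [-8.8, 0.9, 3.8]
grip_width: 0.0002
```

Request:
servo_tool:
  rows:
    - [0, 0.0005, 0, 0, 0, 0, 1]
    - [0, 0.001, 0, 0, 0, 0, 1]

```text
time_s: 29.82
tcp_pos: [0.5392, 0.0732, 0.0309]
orientation: [[0.031, 1.0, -0.004], [1.0, -0.031, -0.0], [-0.0, -0.004, -1.0]]
contact_force: [-10.0, 2.3, 1.7]
grip_width: 0.0001
```

Request:
servo_tool:
  rows:
    - [0, 0.0004, 0, 0, 0, 0, 1]
    - [0, 0.0008, 0, 0, 0, 0, 1]

```text
time_s: 29.98
tcp_pos: [0.5399, 0.0733, 0.0308]
orientation: [[0.031, 1.0, -0.004], [1.0, -0.031, -0.0], [-0.0, -0.004, -1.0]]
contact_force: [-10.1, 2.7, 2.3]
grip_width: 0.0002
```

Request:
servo_tool:
  rows:
    - [0, 0.0003, 0, 0, 0, 0, 1]
    - [0, 0.0006, 0, 0, 0, 0, 1]

```text
time_s: 30.15
tcp_pos: [0.5402, 0.0733, 0.0308]
orientation: [[0.031, 1.0, -0.004], [1.0, -0.031, -0.0], [-0.0, -0.004, -1.0]]
contact_force: [-11.4, 3.3, 2.6]
grip_width: 0.0001
```

Request:
servo_tool:
  rows:
    - [0, 0.0003, -0.0001, 0, 0, 0, 1]
    - [0, 0.0006, -0.0002, 0, 0, 0, 1]

```text
time_s: 30.32
tcp_pos: [0.5407, 0.0733, 0.0309]
orientation: [[0.031, 1.0, -0.005], [1.0, -0.031, -0.0], [-0.0, -0.005, -1.0]]
contact_force: [-10.2, 3.3, -1.9]
grip_width: -0.0001
```

Request:
servo_tool:
  rows:
    - [0, 0.0003, -0.0001, 0, 0, 0, 1]
    - [0, 0.0006, -0.0002, 0, 0, 0, 1]

```text
time_s: 30.48
tcp_pos: [0.5411, 0.0733, 0.0309]
orientation: [[0.031, 1.0, -0.005], [1.0, -0.031, -0.0], [-0.0, -0.005, -1.0]]
contact_force: [-11.0, 2.5, -2.7]
grip_width: -0.0001
```

Request:
servo_tool:
  rows:
    - [0, 0.0003, -0.0001, 0, 0, 0, 1]
    - [0, 0.0005, -0.0002, 0, 0, 0, 1]

```text
time_s: 30.65
tcp_pos: [0.5414, 0.0732, 0.0311]
orientation: [[0.031, 0.999, -0.005], [1.0, -0.031, -0.0], [-0.001, -0.005, -1.0]]
contact_force: [-11.6, 2.1, -3.0]
grip_width: -0.0006
```

Request:
servo_tool:
  rows:
    - [0, 0.0003, 0, 0, 0, 0, 1]
    - [0, 0.0006, 0, 0, 0, 0, 1]

```text
time_s: 30.82
tcp_pos: [0.5417, 0.0733, 0.031]
orientation: [[0.031, 1.0, -0.006], [1.0, -0.031, -0.0], [-0.0, -0.006, -1.0]]
contact_force: [-14.0, 3.2, 0.0]
grip_width: -0.0002
```

Request:
servo_tool:
  rows:
    - [0, 0.0003, 0, 0, 0, 0, 1]
    - [0, 0.0006, -0.0001, 0, 0, 0, 1]

```text
time_s: 30.98
tcp_pos: [0.5421, 0.0733, 0.0311]
orientation: [[0.031, 1.0, -0.006], [1.0, -0.031, -0.0], [-0.0, -0.006, -1.0]]
contact_force: [-13.2, 4.8, -2.3]
grip_width: 0.0001
```

Request:
servo_tool:
  rows:
    - [0, 0.0003, 0, 0, 0, 0, 1]
    - [0, 0.0005, -0.0001, 0, 0, 0, 1]

```text
time_s: 31.15
tcp_pos: [0.5424, 0.0734, 0.0311]
orientation: [[0.031, 1.0, -0.007], [1.0, -0.031, -0.0], [-0.0, -0.007, -1.0]]
contact_force: [-14.3, 4.0, -3.4]
grip_width: -0.0001
```

```bash
python3 -c "
from h import *
d=meas()"
```

```text
t 31.2  rim [603.4 -78.4] [183.5 111.1] 87.85  tins [(606.1, -38.8, 38.1, 774), (602.1, -117.9, 38.0, 785)]
```

Request:
servo_tool:
  rows:
    - [0, -0.03, 0.0008, 0, 0, 0, 1]
    - [0, -0.04, 0.0008, 0, 0, 0, 1]
    - [-0.03, -0.04, 0.0008, 0, 0, 0, 1]
    - [-0.07, -0.04, 0.0008, 0, 0, 0, 1]
    - [-0.11, -0.04, 0.0008, 0, 0, 0, 1]
    - [-0.15, -0.04, 0.0008, 0, 0, 0, 1]
    - [-0.19, -0.04, 0.0008, 0, 0, 0, 1]
    - [-0.22, -0.035, 0.0008, 0, 0, 0, 1]
    - [-0.22, -0.025, 0.0008, 0, 0, 0, 1]
    - [-0.22, -0.018, 0.0008, 0, 0, 0, 1]
    - [-0.22, -0.014, 0.0008, 0, 0, 0, 1]
    - [-0.22, -0.011, 0.0008, 0, 0, 0, 1]
    - [-0.22, -0.0095, 0.0008, 0, 0, 0, 1]

```text
time_s: 32.28
tcp_pos: [0.5298, -0.1454, 0.0312]
orientation: [[0.03, 1.0, -0.0], [1.0, -0.03, 0.0], [0.0, -0.0, -1.0]]
contact_force: [0.0, 0.7, -0.4]
grip_width: 0.0
```

Request:
servo_tool:
  rows:
    - [0, 0.0006, 0, 0, 0, 0, 1]
    - [0, 0.0012, 0, 0, 0, 0, 1]
    - [0, 0.0018, 0, 0, 0, 0, 1]

```text
time_s: 32.53
tcp_pos: [0.531, -0.1463, 0.0313]
orientation: [[0.031, 1.0, -0.0], [1.0, -0.031, -0.0], [-0.0, -0.0, -1.0]]
contact_force: [-0.2, 0.9, -0.5]
grip_width: 0.0001
```

Request:
servo_tool:
  rows:
    - [0, 0.0005, 0, 0, 0, 0, 1]
    - [0, 0.001, 0, 0, 0, 0, 1]
    - [0, 0.0015, 0, 0, 0, 0, 1]

```text
time_s: 32.78
tcp_pos: [0.5318, -0.1467, 0.0311]
orientation: [[0.032, 0.999, -0.002], [0.999, -0.032, 0.0], [0.0, -0.002, -1.0]]
contact_force: [-6.5, -0.4, 1.8]
grip_width: -0.0002
```

Request:
servo_tool:
  rows:
    - [0, 0.0004, 0, 0, 0, 0, 1]
    - [0, 0.0008, -0.0001, 0, 0, 0, 1]

```text
time_s: 32.95
tcp_pos: [0.5322, -0.1469, 0.0311]
orientation: [[0.032, 0.999, -0.003], [0.999, -0.032, 0.0], [0.0, -0.003, -1.0]]
contact_force: [-6.4, -0.4, 0.7]
grip_width: -0.0001
```

Request:
servo_tool:
  rows:
    - [0, 0.0004, 0, 0, 0, 0, 1]
    - [0, 0.0008, -0.0002, 0, 0, 0, 1]

```text
time_s: 33.12
tcp_pos: [0.5327, -0.1471, 0.0312]
orientation: [[0.032, 0.999, -0.003], [0.999, -0.032, 0.0], [-0.0, -0.003, -1.0]]
contact_force: [-8.1, -1.2, -2.1]
grip_width: 0.0
```

Request:
servo_tool:
  rows:
    - [0, 0.0004, 0, 0, 0, 0, 1]
    - [0, 0.0008, -0.0002, 0, 0, 0, 1]

```text
time_s: 33.28
tcp_pos: [0.5331, -0.1472, 0.0312]
orientation: [[0.032, 0.999, -0.004], [0.999, -0.032, -0.0], [-0.0, -0.004, -1.0]]
contact_force: [-9.6, -2.1, -1.4]
grip_width: 0.0001
```

Request:
servo_tool:
  rows:
    - [0, 0.0004, 0, 0, 0, 0, 1]
    - [0, 0.0008, -0.0001, 0, 0, 0, 1]

```text
time_s: 33.45
tcp_pos: [0.5335, -0.1473, 0.0313]
orientation: [[0.032, 0.999, -0.005], [0.999, -0.032, -0.0], [-0.0, -0.005, -1.0]]
contact_force: [-11.7, -2.7, -1.4]
grip_width: 0.0
```

Request:
servo_tool:
  rows:
    - [0, 0.0003, 0, 0, 0, 0, 1]
    - [0, 0.0006, -0.0001, 0, 0, 0, 1]

```text
time_s: 33.62
tcp_pos: [0.5337, -0.1474, 0.0313]
orientation: [[0.033, 0.999, -0.005], [0.999, -0.033, -0.0], [-0.0, -0.005, -1.0]]
contact_force: [-12.2, -2.6, -1.0]
grip_width: -0.0001
```

Request:
servo_tool:
  rows:
    - [0, 0.0003, 0, 0, 0, 0, 1]
    - [0, 0.0006, -0.0001, 0, 0, 0, 1]

```text
time_s: 33.78
tcp_pos: [0.534, -0.1475, 0.0313]
orientation: [[0.033, 0.999, -0.006], [0.999, -0.033, -0.0], [-0.0, -0.006, -1.0]]
contact_force: [-14.0, -3.4, -1.4]
grip_width: -0.0003
```

Request:
servo_tool:
  rows:
    - [0, 0.0003, 0, 0, 0, 0, 1]
    - [0, 0.0005, -0.0001, 0, 0, 0, 1]

```text
time_s: 33.95
tcp_pos: [0.5343, -0.1476, 0.0313]
orientation: [[0.033, 0.999, -0.006], [0.999, -0.033, -0.0], [-0.0, -0.006, -1.0]]
contact_force: [-14.3, -3.9, -2.3]
grip_width: 0.0002
```

Request:
servo_tool:
  rows:
    - [0, 0.0003, 0, 0, 0, 0, 1]
    - [0, 0.0005, -0.0001, 0, 0, 0, 1]

```text
time_s: 34.12
tcp_pos: [0.5346, -0.1477, 0.0313]
orientation: [[0.033, 0.999, -0.007], [0.999, -0.033, -0.0], [-0.0, -0.007, -1.0]]
contact_force: [-15.9, -2.9, -1.8]
grip_width: -0.0002
```

Request:
servo_tool:
  rows:
    - [0, 0.0002, 0, 0, 0, 0, 1]
    - [0, 0.0004, -0.0001, 0, 0, 0, 1]
    - [0, 0.0004, -0.0001, 0, 0, 0, 1]

```text
time_s: 34.37
tcp_pos: [0.5349, -0.1477, 0.0313]
orientation: [[0.033, 0.999, -0.007], [0.999, -0.033, -0.0], [-0.0, -0.007, -1.0]]
contact_force: [-15.7, -3.1, -1.0]
grip_width: 0.0001
```

```bash
python3 -c "
from h import *
d=meas()"
```

```text
t 34.4167  rim [597.6 -17.7] [218.8 135.5] 86.39  tins [(608.4, 37.9, 37.9, 777), (606.6, -40.4, 37.5, 776), (604.7, -116.2, 36.9, 390)]
```

Request:
servo_tool:
  rows:
    - [0, -0.03, 0.001, 0, 0, 0, 1]
    - [0, -0.04, 0.001, 0, 0, 0, 1]
    - [0.03, -0.04, 0.001, 0, 0, 0, 1]
    - [0.07, -0.04, 0.001, 0, 0, 0, 1]
    - [0.11, -0.04, 0.001, 0, 0, 0, 1]
    - [0.15, -0.04, 0.001, 0, 0, 0, 1]
    - [0.19, -0.04, 0.001, 0, 0, 0, 1]
    - [0.22, -0.035, 0.001, 0, 0, 0, 1]
    - [0.22, -0.025, 0.001, 0, 0, 0, 1]
    - [0.22, -0.017, 0.001, 0, 0, 0, 1]
    - [0.22, -0.012, 0.001, 0, 0, 0, 1]
    - [0.22, -0.009, 0.001, 0, 0, 0, 1]
    - [0.22, -0.0075, 0.001, 0, 0, 0, 1]
    - [0.22, -0.0075, 0.001, 0, 0, 0, 1]

```text
time_s: 35.58
tcp_pos: [0.538, 0.0721, 0.0313]
orientation: [[0.033, 0.999, -0.0], [0.999, -0.033, -0.0], [-0.0, -0.0, -1.0]]
contact_force: [0.7, -0.3, 0.5]
grip_width: 0.0003
```

Request:
servo_tool:
  rows:
    - [0, 0.0005, 0, 0, 0, 0, 1]
    - [0, 0.001, 0, 0, 0, 0, 1]

```text
time_s: 35.75
tcp_pos: [0.5387, 0.0727, 0.0314]
orientation: [[0.032, 0.999, -0.0], [0.999, -0.032, -0.0], [-0.0, -0.0, -1.0]]
contact_force: [0.6, 0.7, -0.1]
grip_width: 0.0
```

Request:
servo_tool:
  rows:
    - [0, 0.0005, 0, 0, 0, 0, 1]
    - [0, 0.001, 0, 0, 0, 0, 1]

```text
time_s: 35.92
tcp_pos: [0.5399, 0.0731, 0.0314]
orientation: [[0.032, 0.999, -0.0], [0.999, -0.032, 0.0], [0.0, -0.0, -1.0]]
contact_force: [-0.0, 0.4, -0.9]
grip_width: 0.0
```

Request:
servo_tool:
  rows:
    - [0, 0.0004, 0, 0, 0, 0, 1]
    - [0, 0.0008, 0, 0, 0, 0, 1]

```text
time_s: 36.08
tcp_pos: [0.5406, 0.0731, 0.0314]
orientation: [[0.032, 0.999, -0.0], [0.999, -0.032, -0.0], [-0.0, -0.0, -1.0]]
contact_force: [-2.3, -0.2, 0.4]
grip_width: 0.0001
```

Request:
servo_tool:
  rows:
    - [0, 0.0004, 0, 0, 0, 0, 1]
    - [0, 0.0008, -0.0001, 0, 0, 0, 1]

```text
time_s: 36.25
tcp_pos: [0.5407, 0.0731, 0.0313]
orientation: [[0.031, 1.0, -0.002], [1.0, -0.031, -0.0], [-0.0, -0.002, -1.0]]
contact_force: [-6.2, 2.0, 1.4]
grip_width: 0.0002
```

Request:
servo_tool:
  rows:
    - [0, 0.0004, 0, 0, 0, 0, 1]
    - [0, 0.0008, -0.0001, 0, 0, 0, 1]

```text
time_s: 36.42
tcp_pos: [0.5408, 0.0732, 0.0312]
orientation: [[0.031, 1.0, -0.003], [1.0, -0.031, -0.0], [-0.0, -0.003, -1.0]]
contact_force: [-9.7, 2.1, 1.3]
grip_width: 0.0003
```

Request:
servo_tool:
  rows:
    - [0, 0.0003, 0, 0, 0, 0, 1]
    - [0, 0.0006, -0.0001, 0, 0, 0, 1]

```text
time_s: 36.58
tcp_pos: [0.5412, 0.0733, 0.0312]
orientation: [[0.031, 1.0, -0.004], [1.0, -0.031, -0.0], [-0.0, -0.004, -1.0]]
contact_force: [-10.4, 2.8, 0.3]
grip_width: -0.0004
```

Request:
servo_tool:
  rows:
    - [0, 0.0004, 0, 0, 0, 0, 1]
    - [0, 0.0008, -0.0001, 0, 0, 0, 1]

```text
time_s: 36.75
tcp_pos: [0.5416, 0.0735, 0.0312]
orientation: [[0.031, 1.0, -0.004], [1.0, -0.031, -0.0], [-0.0, -0.004, -1.0]]
contact_force: [-11.8, 4.2, 0.6]
grip_width: -0.0
```

Request:
servo_tool:
  rows:
    - [0, 0.0003, 0, 0, 0, 0, 1]
    - [0, 0.0006, -0.0001, 0, 0, 0, 1]

```text
time_s: 36.92
tcp_pos: [0.5418, 0.0735, 0.0312]
orientation: [[0.031, 1.0, -0.005], [1.0, -0.031, -0.0], [-0.0, -0.005, -1.0]]
contact_force: [-13.0, 4.1, -0.5]
grip_width: 0.0002
```

Request:
servo_tool:
  rows:
    - [0, 0.0003, 0, 0, 0, 0, 1]
    - [0, 0.0006, -0.0001, 0, 0, 0, 1]

```text
time_s: 37.08
tcp_pos: [0.5421, 0.0735, 0.0312]
orientation: [[0.031, 1.0, -0.006], [1.0, -0.031, -0.0], [-0.0, -0.006, -1.0]]
contact_force: [-13.0, 3.6, -0.1]
grip_width: 0.0002
```

Request:
servo_tool:
  rows:
    - [0, 0.0003, 0, 0, 0, 0, 1]
    - [0, 0.0006, -0.0001, 0, 0, 0, 1]

```text
time_s: 37.25
tcp_pos: [0.5425, 0.0736, 0.0312]
orientation: [[0.031, 1.0, -0.006], [1.0, -0.031, -0.0], [-0.0, -0.006, -1.0]]
contact_force: [-14.2, 5.2, -1.5]
grip_width: -0.0005
```

Now I'll feel the right end again to see how far it has drawn off.

Request:
servo_tool:
  rows:
    - [0, -0.03, 0.0006, 0, 0, 0, 1]
    - [0, -0.04, 0.0006, 0, 0, 0, 1]
    - [-0.03, -0.04, 0.0006, 0, 0, 0, 1]
    - [-0.07, -0.04, 0.0006, 0, 0, 0, 1]
    - [-0.11, -0.04, 0.0006, 0, 0, 0, 1]
    - [-0.15, -0.04, 0.0006, 0, 0, 0, 1]
    - [-0.19, -0.04, 0.0006, 0, 0, 0, 1]
    - [-0.22, -0.035, 0.0006, 0, 0, 0, 1]
    - [-0.22, -0.025, 0.0006, 0, 0, 0, 1]
    - [-0.22, -0.018, 0.0006, 0, 0, 0, 1]
    - [-0.22, -0.013, 0.0006, 0, 0, 0, 1]
    - [-0.22, -0.01, 0.0006, 0, 0, 0, 1]
    - [-0.22, -0.008, 0.0006, 0, 0, 0, 1]
    - [-0.22, -0.008, 0.0006, 0, 0, 0, 1]

```text
time_s: 38.42
tcp_pos: [0.5309, -0.1457, 0.0315]
orientation: [[0.03, 1.0, -0.0], [1.0, -0.03, 0.0], [0.0, -0.0, -1.0]]
contact_force: [0.2, -0.3, -0.1]
grip_width: 0.0002
```

Request:
servo_tool:
  rows:
    - [0, 0.0005, 0, 0, 0, 0, 1]
    - [0, 0.001, 0, 0, 0, 0, 1]

```text
time_s: 38.58
tcp_pos: [0.5314, -0.1463, 0.0315]
orientation: [[0.031, 1.0, -0.0], [1.0, -0.031, 0.0], [-0.0, -0.0, -1.0]]
contact_force: [0.4, 0.3, -0.0]
grip_width: 0.0001
```

Request:
servo_tool:
  rows:
    - [0, 0.0004, 0, 0, 0, 0, 1]
    - [0, 0.0008, 0, 0, 0, 0, 1]

```text
time_s: 38.75
tcp_pos: [0.5323, -0.1467, 0.0315]
orientation: [[0.032, 0.999, -0.0], [0.999, -0.032, -0.0], [-0.0, -0.0, -1.0]]
contact_force: [-0.1, -0.1, -0.8]
grip_width: 0.0001
```

Request:
servo_tool:
  rows:
    - [0, 0.0004, 0, 0, 0, 0, 1]
    - [0, 0.0008, 0, 0, 0, 0, 1]

```text
time_s: 38.92
tcp_pos: [0.5332, -0.1468, 0.0315]
orientation: [[0.032, 0.999, 0.0], [0.999, -0.032, -0.0], [-0.0, 0.0, -1.0]]
contact_force: [0.2, -0.6, -0.1]
grip_width: 0.0001
```

Request:
servo_tool:
  rows:
    - [0, 0.0004, 0, 0, 0, 0, 1]
    - [0, 0.0008, -0.0001, 0, 0, 0, 1]

```text
time_s: 39.08
tcp_pos: [0.5337, -0.1468, 0.0315]
orientation: [[0.032, 0.999, -0.001], [0.999, -0.032, 0.0], [0.0, -0.001, -1.0]]
contact_force: [-2.7, 0.8, 0.3]
grip_width: -0.0001
```

Request:
servo_tool:
  rows:
    - [0, 0.0004, 0, 0, 0, 0, 1]
    - [0, 0.0007, -0.0001, 0, 0, 0, 1]

```text
time_s: 39.25
tcp_pos: [0.5337, -0.1468, 0.0315]
orientation: [[0.032, 0.999, -0.002], [0.999, -0.032, 0.0], [0.0, -0.002, -1.0]]
contact_force: [-6.0, -0.2, 1.0]
grip_width: -0.0001
```

Request:
servo_tool:
  rows:
    - [0, 0.0004, 0, 0, 0, 0, 1]
    - [0, 0.0008, -0.0001, 0, 0, 0, 1]

```text
time_s: 39.42
tcp_pos: [0.5338, -0.1469, 0.0314]
orientation: [[0.032, 0.999, -0.003], [0.999, -0.032, 0.0], [0.0, -0.003, -1.0]]
contact_force: [-9.9, 0.1, 2.2]
grip_width: -0.0003
```

Request:
servo_tool:
  rows:
    - [0, 0.0003, 0, 0, 0, 0, 1]
    - [0, 0.0006, -0.0001, 0, 0, 0, 1]

```text
time_s: 39.58
tcp_pos: [0.534, -0.147, 0.0314]
orientation: [[0.032, 0.999, -0.004], [0.999, -0.032, 0.0], [0.0, -0.004, -1.0]]
contact_force: [-11.5, -0.6, 1.1]
grip_width: 0.0004
```

Request:
servo_tool:
  rows:
    - [0, 0.0003, 0, 0, 0, 0, 1]
    - [0, 0.0005, -0.0001, 0, 0, 0, 1]

```text
time_s: 39.75
tcp_pos: [0.5342, -0.1471, 0.0314]
orientation: [[0.032, 0.999, -0.005], [0.999, -0.032, 0.0], [-0.0, -0.005, -1.0]]
contact_force: [-10.7, -1.7, 0.5]
grip_width: -0.0001
```

Request:
servo_tool:
  rows:
    - [0, 0.0003, 0, 0, 0, 0, 1]
    - [0, 0.0005, -0.0001, 0, 0, 0, 1]

```text
time_s: 39.92
tcp_pos: [0.5344, -0.1472, 0.0314]
orientation: [[0.032, 0.999, -0.005], [0.999, -0.032, 0.0], [-0.0, -0.005, -1.0]]
contact_force: [-13.8, -2.6, -0.7]
grip_width: 0.0
```

Both ends are pressed. I'll retreat well clear and check the crate unobstructed.

Request:
servo_tool:
  rows:
    - [0, -0.01, 0, 0, 0, 0, 1]
    - [0, -0.04, 0, 0, 0, 0, 1]
    - [0, -0.07, -0.01, 0, 0, 0, 1]
    - [0, -0.08, -0.05, 0, 0, 0, 1]
    - [-0.02, -0.08, -0.09, 0, 0, 0, 1]
    - [-0.06, -0.08, -0.12, 0, 0, 0, 1]
    - [-0.1, -0.08, -0.15, 0, 0, 0, 1]
    - [-0.14, -0.08, -0.15, 0, 0, 0, 1]
    - [-0.18, -0.08, -0.15, 0, 0, 0, 1]
    - [-0.22, -0.08, -0.15, 0, 0, 0, 1]
    - [-0.26, -0.1, -0.15, 0, 0, 0, 1]
    - [-0.28, -0.1, -0.15, 0, 0, 0, 1]
    - [-0.28, -0.1, -0.15, 0, 0, 0, 1]

```text
time_s: 41.0
tcp_pos: [0.425, -0.4304, 0.1821]
orientation: [[0.039, 0.999, -0.001], [0.999, -0.039, -0.003], [-0.003, -0.001, -1.0]]
contact_force: [-0.7, -0.5, 0.5]
grip_width: -0.0001
```

Run:
```python
from h import *
d=meas(); W=cloud(d); val=d["range_z"]>0
f=d['frame']; 
m=region(W,.64,.71,-.25,.15,.026,.045,val); print("rail",rect(W[m]))
for n,b in dict(bell=(.5,.66,.12,.26),timer=(.45,.58,-.35,-.22),stamp=(.42,.52,.16,.27)).items():
    print(n,rect(W[region(W,*b,.012,.09,val)]))
print(ctrl.get_obs()["contact_force"])
cv2.imwrite('pics/t7.png',cv2.resize(f[135:270,170:460,::-1],None,fx=2.7,fy=2.7,interpolation=cv2.INTER_CUBIC))
```

```text
t 41.05  rim [605.7 -39.7] [259.7 110.7] 88.87  tins [(609.7, 37.7, 37.7, 785), (607.4, -40.4, 38.0, 782), (604.9, -117.5, 37.8, 798)]
rail ((671.2241821289062, -51.007537841796875), (297.3643798828125, 59.11869812011719), 88.43323516845703)
bell ((594.46240234375, 195.4611358642578), (78.07754516601562, 76.93632507324219), 85.42320251464844)
timer ((519.54833984375, -283.0022888183594), (66.43325805664062, 67.48228454589844), 61.72488784790039)
stamp ((465.46356201171875, 215.74896240234375), (30.280357360839844, 62.23482131958008), 6.895199298858643)
[-0.47335865  0.89466116  0.11422715]
```

View pics/t7.png

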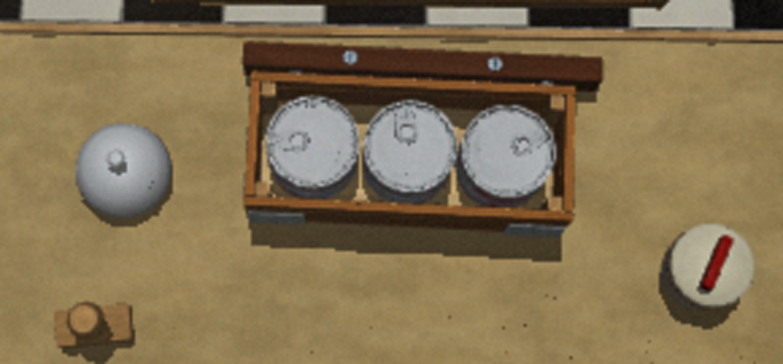

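```bash
python3 -c "
from bench import ctrl
print(ctrl.hand_in())"
```

```text
the job is handed in; nothing more can be done
None
```

I walked the crate to the rail by pushing its left and right plates in turn, pressed each end home by feel, then backed off clear and handed in at about 41 s.

**Force:** pushes ran at about 10 N, with final presses at 14–16 N. The highest total I read was about 17.6 N. I only saw the force at the end of each move, so I can't rule out short peaks in between.

**Swing:** the most I saw was about 6° off square with the rail.

**Position:** the last unobstructed view shows the crate square with the rail to within about 0.2° and about 9 mm left of centre.

**Bearing:** by feel, both bumpers are compressed by about 2–2.5 mm, give or take 0.5 mm. I inferred this from where the fingers met each end, since the rim hides the pads in the pictures.

**Bystanders:** the bell, timer and stamp are within 1 mm of where they started. No check failed.

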